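# Put the stacked bicycle spares back in their drawers

## Task

The spare bicycle parts standing in two stacks on the bench have to go back into their drawers. Unstack them and lay each part, the same way up as it is now, flat on the floor of the drawer that holds others of its kind, in the empty front half. Set the parts down, do not drop them, and leave the oil bottle and the jar where they stand.

Things in the scene. Friction and masses are not known exactly. Their poses are not given: they have to be found in the camera images.
- freewheel: Loose steel bicycle freewheel (toothed sprocket, 14 teeth), 62 mm over the teeth, 20 high, 0.22 kg: round body of 48 mm diameter over the whole height, with the ring of teeth 4.5 thick, from 10.5 to 15 mm above its underside. Stands at the bottom of one of the two stacks. Origin: centre of its underside; z up.
- cup: Loose aluminium bottom-bracket cup with a notched flange, 20 high, 0.10 kg: lower 10 mm is a threaded part of 46 mm diameter, upper 10 mm the flange of 52 mm diameter; a bearing shows in its bore. Stands thread down at the bottom of the other stack. Origin: centre of its underside; z up.
- collar: Loose aluminium seat-post collar: ring of 41 mm outer diameter, 30 mm bore, 11 high, with split bolt ears 16 wide that stick out at +x to 32 mm from the centre, 0.035 kg. Lies on the freewheel or on the cup. Origin: centre of the ring's underside; z up, x towards the ears.
- bearing: Loose sealed ball bearing, steel rings with black seals, 35 mm outer diameter, 15 mm bore, 11 high, 0.045 kg. Lies on the freewheel or on the cup, whichever the collar is not on. Origin: centre of its underside; z up.
- spacer: Loose plain aluminium headset spacer, a thin ring of 34 mm outer diameter, 28.6 mm bore, 15 high, 0.02 kg. Lies on top of the collar. Origin: centre of its underside; z up.
- freewheel_drawer: Fixed open black drawer, one freewheel (20 high) at its back end as stock. Outside 170 (x) x 124 (y) mm, walls 32 high, 3 thick, front wall 38 high; inside 164 x 118. Origin: centre of its underside, inner floor 3 mm above. +x to the back, away from the robot within 0.1 rad; z up. The front, x from -82 to +10 mm, is empty: its middle is at x = -36 mm, y = 0.
- cup_drawer: Fixed open black drawer, two bottom-bracket cups (20 high) at its back end as stock. Outside 170 (x) x 124 (y) mm, walls 32 high, 3 thick, front wall 38 high; inside 164 x 118. Origin: centre of its underside, inner floor 3 mm above. +x to the back, away from the robot within 0.1 rad; z up. The front, x from -82 to +10 mm, is empty: its middle is at x = -36 mm, y = 0.
- collar_drawer: Fixed open black drawer, two seat-post collars (11 high) at its back end as stock. Outside 170 (x) x 124 (y) mm, walls 32 high, 3 thick, front wall 38 high; inside 164 x 118. Origin: centre of its underside, inner floor 3 mm above. +x to the back, away from the robot within 0.1 rad; z up. The front, x from -82 to +10 mm, is empty: its middle is at x = -36 mm, y = 0.
- bearing_drawer: Fixed open black drawer, three ball bearings (11 high) at its back end as stock. Outside 170 (x) x 124 (y) mm, walls 32 high, 3 thick, front wall 38 high; inside 164 x 118. Origin: centre of its underside, inner floor 3 mm above. +x to the back, away from the robot within 0.1 rad; z up. The front, x from -82 to +10 mm, is empty: its middle is at x = -36 mm, y = 0.
- spacer_drawer: Fixed open black drawer, three headset spacers (15 high) at its back end as stock. Outside 170 (x) x 124 (y) mm, walls 32 high, 3 thick, front wall 38 high; inside 164 x 118. Origin: centre of its underside, inner floor 3 mm above. +x to the back, away from the robot within 0.1 rad; z up. The front, x from -82 to +10 mm, is empty: its middle is at x = -36 mm, y = 0.
- oil_bottle: Bystander: white oil bottle with a red spout, 38 mm diameter, 120 high, standing right of the work. Origin: centre of its underside.
- nipple_jar: Bystander: small white jar with a metal cap, 52 mm diameter, 62 high, standing left of the work. Origin: centre of its underside.

How it is judged:
By the outcome, as a careful person would: the job done as asked, in the order asked, and still so for the second after the job is handed in, with the robot touching nothing.
It also fails if it takes over 141 s, if anything falls off the work surface, if the arm or the gripper's body presses on something with over 40 N, if the wrist force passes 120 N, or if a joint passes its speed limit or range.

## Robot

A 7-joint arm with a two-finger parallel gripper is mounted at the origin on the work surface. World frame = base frame: x ahead of the robot, y to its left, z up, the work surface at z = 0. Lengths are in m, angles in rad, forces in N, time in s.
With the tool pointing down it reaches from about 0.4 to 0.875 m from the base axis. Payload 6.5 kg.
Tool frame: the origin (TCP) lies on the front face of the gripper's body, between the roots of the fingers; the fingertips stand 73 mm ahead of it and the grasp point (between the pads) lies 54 mm ahead of it (ctrl.tip_extent is the distance from the TCP to the fingertips, in m); z points along the fingers, y is the line along which they close (so a half turn about z gives the same grasp; the last joint's range is limited). The gripper opens to 85 mm and grips with 20 to 120 N. Pads are 22 mm wide; open, the fingers measure 114 mm over their backs; the gripper's body (76 mm by 85 mm) begins 54 mm behind the grasp point. The pads swing forward as they close: fully open they stand 13 mm farther back than shut.
Start: joints at [1.114, 0.536, -0.004, 1.538, 0.003, 1.067, -0.071], TCP at [0.248, -0.601, 0.304] pointing down, gripper open.
Joint ranges: [-2.7, 2.7], [-0.37, 2.16], [-1.27, 1.26], [0.24, 2.4], [-1.31, 4.45], [0.19, 1.91], [-2.76, 2.76]. Speed limits (rad/s): [2.39, 2.39, 3.14, 3.14, 3.14, 3.14, 3.14].

## Interface

Orientations are given as a rotation vector (axis times angle).
In Python, from rig import ctrl gives the robot as it stands.
- The arm moves only by the shell command python3 steer.py, which reads ROWS from standard input. ROWS is a JSON list that holds a single list of rows (three levels of brackets), with 1 to 20 rows, each of 7 numbers: dx, dy, dz in units of 5 mm, then a rotation vector rx, ry, rz in units of 0.1 rad, then the finger opening in m; each row is the pose to reach, as a shift and turn from the pose commanded when the command began, along the tool's axes at that moment; what a row does not reach only later rows make up. A row lasts 1/8 s, in which the tool goes at most 0.0625 m and 0.188 rad, less where a joint would pass 70% of its speed; a pose out of reach is approached as far as the arm can. The fingers move at their own pace and stop on an object; the grip force is fixed at half the most. Time passes only in rows, so rows that do not move let the fingers close. It prints the time, the measured TCP pose, the force, the opening and the grip force at its end. Input that does not fit is refused with a message, and nothing moves.
- ctrl.sense(): the state, without advancing time (a new reading comes with each control period).
- ctrl.read_camera(name): name is "scene" or "top" or "wrist"; returns the picture (420x560x3 uint8, red, green, blue); there is no depth.
- ctrl.camera_info(name): a dict with "intrinsics" (3x3 intrinsics, pixels), "R" (3x3) and "t" (3): a world point X has camera coordinates R X + t. Camera axes: x right, y down, z forward; pixel columns grow to the right and rows downward; lengths in m; the calibration is good to about 2 mm. The wrist camera is an equidistant fisheye: a pixel r from the principal point sees the ray r / f radians off the axis. A picture is of the moment at which its call begins: read the wrist's pose just before it. camera_info takes no time and is no camera call; for the wrist camera it gives the pose at the moment of the call.
- ctrl.finish_job(): hands the job in; it is judged then, once.
The state is a dict: "time_s": time; "joint_pos": joint angles; "joint_vel": joint speeds; "joint_torque": joint torques, N m; "ee_pos": TCP position; "tool_rot": TCP orientation; "force": force on the tool from outside, world axes, zero at the start; "ft_torque": the same for the moment, N m; "opening": finger opening in m; "grasp_force": force on a finger pad.
Only numpy, scipy, OpenCV 4.12 (cv2) and the standard library are available. Lean on these libraries where they do the work, as an engineer would, in place of code of your own. Each camera call takes 0.05 s, during which the arm holds its last target. There are 200 camera calls.

## Working session

There is one attempt and no reset: what is moved stays moved. The work goes in short steps, Python scripts to look and compute and a shell command to move; the robot and the scene stay as the last step left them, time stands still between calls to the robot, and variables do not carry over. Pictures are saved under pics/ and viewed, at most 14 in all, crops included, and the job is handed in when it is done.

```bash
ls; mkdir -p pics; python3 - <<'E'
from rig import ctrl
import cv2
s=ctrl.sense(); print(s['ee_pos'],s['tool_rot'],s['time_s'],s['opening'])
for n in ("scene","top"):
    i=ctrl.camera_info(n); print(n,i)
    cv2.imwrite(f'pics/{n}0.png',ctrl.read_camera(n)[:,:,::-1])
E
```

```text
pics
rig.py
steer.py
[ 0.24743134 -0.60052742  0.30298428] [-3.08012438e+00 -6.09778562e-01  7.19392299e-04] 0.0 0.08556939656002527
scene {'intrinsics': array([[534.04251248,   0.        , 271.06874688],
       [  0.        , 534.04251248, 208.97096664],
       [  0.        ,   0.        ,   1.        ]]), 'R': array([[-0.89874068,  0.43834954, -0.01071729],
       [ 0.33310648,  0.66666021, -0.6667865 ],
       [-0.28514077, -0.60283816, -0.74517173]]), 't': array([ 0.48138824, -0.14719018,  1.288722  ])}
top {'intrinsics': array([[482.76496286,   0.        , 273.0015622 ],
       [  0.        , 482.76496286, 222.85472954],
       [  0.        ,   0.        ,   1.        ]]), 'R': array([[-0.00659898, -0.99973383,  0.02210689],
       [-0.99253059,  0.00385511, -0.12193512],
       [ 0.12181745, -0.02274641, -0.99229185]]), 't': array([0.0041944 , 0.51870227, 0.98936798])}
```
View pics/top0.png

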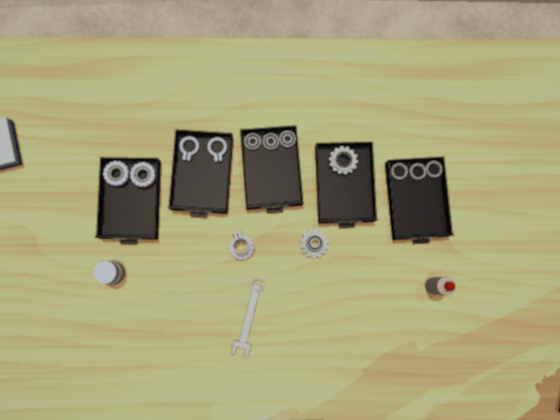

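View pics/scene0.png

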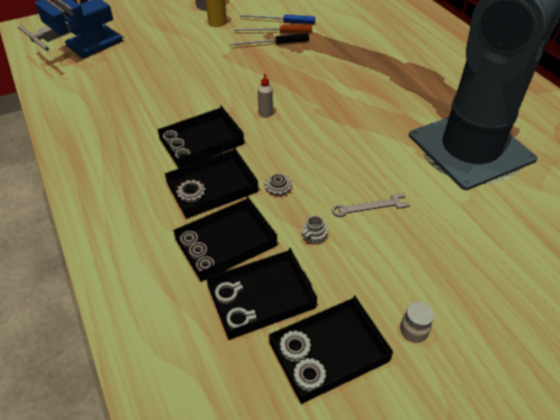

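The top picture shows the drawers from left to right: cup (128,200), collar (200,172), bearing (271,168), freewheel (346,183) and spacer (419,200). The cup+collar+spacer stack is at (241,246) and the freewheel+bearing stack at (314,244). The scene picture confirms this: spacer uppermost on the left stack, bearing on the freewheel.

```bash
cat > h.py <<'E'
import numpy as np, cv2
from rig import ctrl
from scipy.spatial.transform import Rotation as Ro
def cast(info,px,z,fish=False):
    K=info['intrinsics'];R=info['R'];t=info['t'];c=-R.T@t
    px=np.atleast_2d(np.asarray(px,float)); x=(px-K[:2,2])/[K[0,0],K[1,1]]
    if fish:
        r=np.linalg.norm(x,axis=1,keepdims=True)+1e-12
        d=np.hstack([x/r*np.sin(r),np.cos(r)])
    else: d=np.hstack([x,np.ones((len(x),1))])
    d=d@R
    return c+d*((z-c[2])/d[:,2:])
def todelta(p, yaw=None, s=None):
    """tool-axes shift from the measured pose to world TCP point p"""
    s=s or ctrl.sense()
    return Ro.from_rotvec(s['tool_rot']).as_matrix().T@(np.asarray(p)-s['ee_pos'])
E
python3 - <<'E'
from h import *
im=cv2.imread('pics/top0.png'); i=ctrl.camera_info('top')
print('cam',-i['R'].T@i['t'])
m=(im.max(2)<50).astype(np.uint8)
m=cv2.morphologyEx(m,cv2.MORPH_OPEN,np.ones((7,7)))
cs,_=cv2.findContours(m,cv2.RETR_EXTERNAL,cv2.CHAIN_APPROX_NONE)
for c in cs:
    if cv2.contourArea(c)<2000: continue
    p=cast(i,c[:,0,:],0.032)[:,:2].astype(np.float32)
    r=cv2.minAreaRect(p*1000); print(r, cv2.boundingRect(c))
for n,px,z in (('spacer',(242,245),.046),('bearing',(315,242),.031),('cup',(241,247),.02),('bottle',(450,286),.12),('jar',(105,273),.062)):
    print(n,cast(i,px,z))
s=ctrl.sense();print(Ro.from_rotvec(s['tool_rot']).as_matrix().round(3)); print(ctrl.camera_info('wrist'), s['ee_pos'])
E
```

```text
cam [0.39433327 0.0246982  1.04489709]
((551.7511596679688, -323.745361328125), (126.35697174072266, 99.5565414428711), 3.407247543334961) (401, 177, 50, 60)
spacer [[0.47101407 0.06631123 0.046     ]]
bearing [[ 0.47775329 -0.08692576  0.031     ]]
cup [[0.46876579 0.06950992 0.02      ]]
bottle [[ 0.38469328 -0.33483393  0.12      ]]
jar [[0.41473446 0.34069274 0.062     ]]
[[ 0.925  0.381 -0.001]
 [ 0.381 -0.925  0.001]
 [-0.    -0.002 -1.   ]]
{'intrinsics': array([[325.1922621 ,   0.        , 278.7558485 ],
       [  0.        , 325.1922621 , 209.41653364],
       [  0.        ,   0.        ,   1.        ]]), 'R': array([[ 0.38185659, -0.92422001, -0.00170943],
       [-0.88454765, -0.36600016,  0.28917008],
       [-0.26788242, -0.10890943, -0.95727621]]), 't': array([-0.65032205, -0.03814311,  0.37927811])} [ 0.24739907 -0.6005929   0.30310824]
```

Careful with the scale: shifts go in units of 5 mm and turns go in units of 0.1 rad. That gives: -0.49 m is -98, 0.39 m is 78, 0.39 rad is 3.9.

```bash
echo '[[[78,-98,0,0,0,3.9,0.085],[78,-98,0,0,0,3.9,0.085],[78,-98,0,0,0,3.9,0.085],[78,-98,0,0,0,3.9,0.085],[78,-98,0,0,0,3.9,0.085],[78,-98,0,0,0,3.9,0.085],[78,-98,0,0,0,3.9,0.085],[78,-98,0,0,0,3.9,0.085],[78,-98,0,0,0,3.9,0.085],[78,-98,0,0,0,3.9,0.085],[78,-98,0,0,0,3.9,0.085],[78,-98,0,0,0,3.9,0.085],[78,-98,0,0,0,3.9,0.085],[78,-98,0,0,0,3.9,0.085]]]' | python3 steer.py
python3 - <<'E'
from h import *
s=ctrl.sense();i=ctrl.camera_info('wrist');im=ctrl.read_camera('wrist')[:,:,::-1]
print(ctrl.tip_extent,-i['R'].T@i['t'],s['ee_pos'],s['tool_rot'],np.linalg.norm(s['joint_vel']))
print(i['R'].tolist(),i['t'].tolist())
cv2.imwrite('pics/w1.png',im)
np.savez('w1.npz',**i)
im=cv2.imread('pics/top0.png'); i=ctrl.camera_info('top')
for th in (60,90):
  m=(im.max(2)<th).astype(np.uint8); m=cv2.morphologyEx(m,cv2.MORPH_OPEN,np.ones((3,3)))
  m=cv2.morphologyEx(m,cv2.MORPH_OPEN,np.ones((1,25)))
  cs,_=cv2.findContours(m,cv2.RETR_EXTERNAL,cv2.CHAIN_APPROX_NONE)
  for c in cs:
    if cv2.contourArea(c)<1000: continue
    p=cast(i,c[:,0,:],0.032)[:,:2].astype(np.float32)
    r=cv2.minAreaRect(p*1000); print(th,np.round(r[0],1),np.round(r[1],1),round(r[2],1), cv2.boundingRect(c))
E
```

```text
time_s: 1.85
ee_pos: [0.4213, -0.0005, 0.3038]
tool_rot: [3.141, -0.002, -0.0]
force: [0.1, -1.1, -0.4]
opening: 0.0845
grasp_force: 0.0
0.0726 [ 0.49558358 -0.00173273  0.3736978 ] [ 0.42129128 -0.00054625  0.3038144 ] [ 3.14128113e+00 -2.47179793e-03 -4.22369119e-04] 0.007301584883383097
[[-0.0006009247755461974, -0.9999998093247102, 0.00014226721124904263], [-0.9572136281577687, 0.0006163830104137927, 0.28938156496402334], [-0.28938159747720127, 3.771643852563986e-05, -0.9572138160406041]] [-0.0014880839742378918, 0.3662391654374457, 0.5011215333246435]
60 [ 550.9 -310.4] [127.  126.8] 3.4 (387, 180, 65, 58)
90 [543.3 306.7] [128.  110.8] 89.6 (97, 186, 63, 53)
90 [ 550.3 -310.3] [132.2 129.7] 3.2 (386, 179, 66, 60)
90 [ 572.7 -154.6] [106.4 124.5] 1.1 (316, 173, 60, 50)
90 [598.9 157. ] [124.4 110.8] 86.5 (169, 161, 62, 51)
90 [616.3   2.9] [130.3 120.5] 4.3 (242, 149, 61, 59)
```

View pics/w1.png

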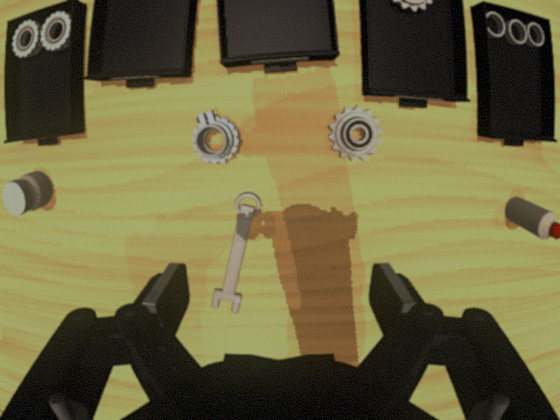

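The wrist picture shows the cup stack at (216,138) with the collar's ears pointing to (205,118), and the freewheel/bearing stack at (356,134). The drawer fronts lie at rows 70–140.

```bash
python3 - <<'E'
import cv2,numpy as np
im=cv2.imread('pics/w1.png')
a=cv2.resize(im[95:180,175:275],None,fx=4,fy=4,interpolation=cv2.INTER_CUBIC)
b=cv2.resize(im[95:180,305:405],None,fx=4,fy=4,interpolation=cv2.INTER_CUBIC)
o=np.hstack([a,b])
c=cv2.resize(im[50:150,:],(800,143)); c=cv2.convertScaleAbs(c,alpha=2.5)
cv2.imwrite('pics/z1.png',np.vstack([o,c]))
E
```

```text
(no output)
```

View pics/z1.png

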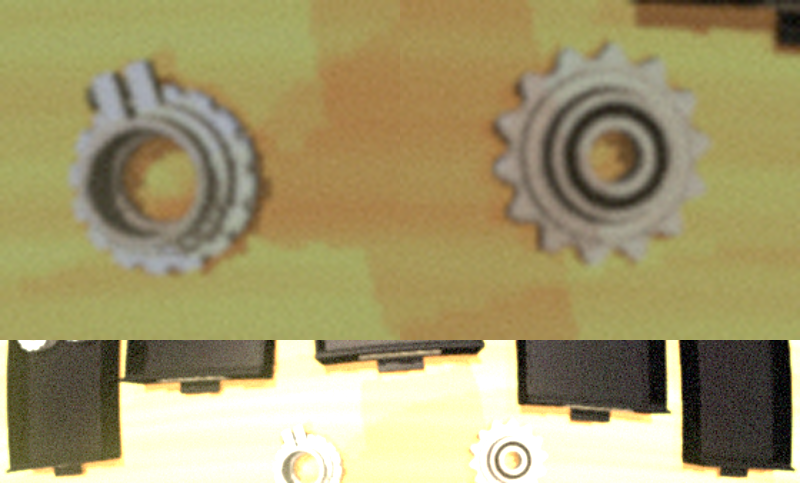

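```bash
cat > m.py <<'E'
from h import *
im=cv2.imread('pics/top0.png'); i=ctrl.camera_info('top'); cam=-i['R'].T@i['t']
m=(im.max(2)<90).astype(np.uint8); m=cv2.morphologyEx(m,cv2.MORPH_OPEN,np.ones((3,3)))
m=cv2.morphologyEx(m,cv2.MORPH_OPEN,np.ones((1,25)))
for n,cx,cy in (('cup',128,215),('collar',200,190),('bearing',271,185),('freewheel',346,200),('spacer',419,215)):
    rows=np.arange(cy-10,cy+10); L=[];R=[]
    for r in rows:
        x=cx
        while m[r,x]: x-=1
        L.append((x+.5,r)); x=cx
        while m[r,x]: x+=1
        R.append((x-.5,r))
    F=[]
    for x in range(cx-20,cx+21):
        y=cy
        while m[y,x]: y+=1
        F.append((x,y-.5))
    L,R,F=map(np.array,(L,R,F))
    zl=.032 if cast(i,L,0)[:,1].mean()>cam[1] else 0
    zr=.032 if cast(i,R,0)[:,1].mean()<cam[1] else 0
    pl=cast(i,L,zl);pr=cast(i,R,zr);pf=cast(i,F,0)
    fl=np.polyfit(pl[:,0],pl[:,1],1);fr=np.polyfit(pr[:,0],pr[:,1],1);ff=np.polyfit(pf[:,1],pf[:,0],1)
    yaw=np.mean([fl[0],fr[0],-ff[0]])
    xm=pl[:,0].mean();ym=(np.polyval(fl,xm)+np.polyval(fr,xm))/2
    w=(np.polyval(fl,xm)-np.polyval(fr,xm))
    xf=np.polyval(ff,ym); u=np.array([np.cos(yaw),np.sin(yaw)])
    front=np.array([xf,ym+(xf-xm)*yaw]); spot=front+u*.049
    print(n,'yaws',fl[0].round(3),fr[0].round(3),(-ff[0]).round(3),'w',w.round(4),'front',front.round(4),'spot',spot.round(4))
w=dict(np.load('w1.npz'))
for n,px,z in (('spacer',(211.7,140.5),.046),('cup',(217,139.5),.02),('bearing',(357.5,133.5),.031),('fw',(355.6,133.3),.015),('ear',(206,118),.031)):
    print(n,cast(w,px,z,True).round(4))
for n,px,z in (('spacer',(241.5,246),.046),('fw',(314,244),.015)): print('top',n,cast(i,px,z).round(4))
E
python3 m.py
```

```text
cup yaws -0.01 0.022 -0.04 w 0.1212 front [0.4905 0.3106] spot [0.5395 0.3101]
collar yaws -0.054 -0.065 -0.031 w 0.1216 front [0.5487 0.1608] spot [0.5976 0.1584]
bearing yaws 0.077 0.057 0.043 w 0.121 front [ 0.5575 -0.0008] spot [0.6064 0.0021]
freewheel yaws 0.045 0.041 0.048 w 0.1208 front [ 0.5237 -0.1586] spot [ 0.5726 -0.1564]
spacer yaws 0.065 0.065 0.053 w 0.1207 front [ 0.4879 -0.3186] spot [ 0.5368 -0.3157]
spacer [[0.4698 0.0665 0.046 ]]
cup [[0.4687 0.0659 0.02  ]]
bearing [[ 0.4765 -0.0857  0.031 ]]
fw [[ 0.4757 -0.0874  0.015 ]]
ear [[0.493  0.0751 0.031 ]]
top spacer [[0.4689 0.0673 0.046 ]]
top fw [[ 0.4748 -0.0865  0.015 ]]
```

In the tool's units: -0.067 m is -13.4, 0.048 m is 9.6.

```bash
echo '[[[9.6,-13.4,10,0,0,0,0.055],[9.6,-13.4,10,0,0,0,0.055],[9.6,-13.4,20,0,0,0,0.055],[9.6,-13.4,30,0,0,0,0.055],[9.6,-13.4,30,0,0,0,0.055]]]' | python3 steer.py
python3 - <<'E'
from h import *
s=ctrl.sense();i=ctrl.camera_info('wrist');im=ctrl.read_camera('wrist')[:,:,::-1]
print(ctrl.tip_extent,s['ee_pos'],s['opening'])
np.savez('w2.npz',**i); cv2.imwrite('pics/w2.png',im); cv2.imwrite('pics/s2.png',ctrl.read_camera('scene')[:,:,::-1])
E
```

```text
time_s: 2.52
ee_pos: [0.4671, 0.0668, 0.1513]
tool_rot: [3.14, 0.001, -0.012]
force: [0.1, 0.3, 0.8]
opening: 0.0549
grasp_force: 0.0
0.0726 [0.46707056 0.06680573 0.15130673] 0.05490631543817032
```

View pics/w2.png

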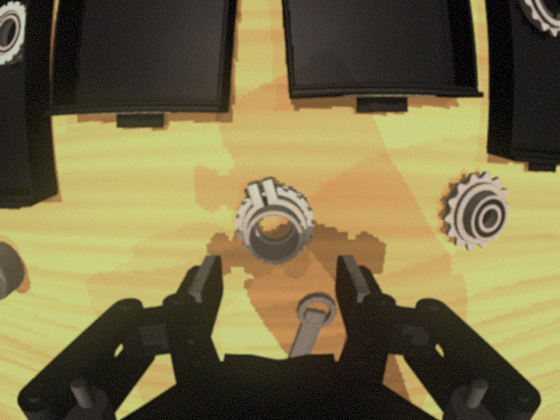

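```bash
python3 - <<'E'
from h import *
w=dict(np.load('w2.npz')); c=-w['R'].T@w['t']
print(c,cast(w,(276,232),.046,True))
for px,dy in(((221,257),.0275),((337,257),-.0275)):
    p=cast(w,px,.0,True)[0]; d=p-c; k=(.0668+dy-c[1])/d[1]; print(px,c+d*k)
im=cv2.imread('pics/w2.png'); s=cv2.imread('pics/s2.png')
a=cv2.resize(im[170:310,190:350],(640,560),interpolation=cv2.INTER_CUBIC)
cv2.imwrite('pics/z2.png',a)
E
```

```text
[0.54186183 0.06585431 0.22065706] [[0.47408243 0.06713091 0.046     ]]
(221, 257) [0.47216327 0.0943     0.07590611]
(337, 257) [0.47865331 0.0393     0.08929685]
```

View pics/z2.png

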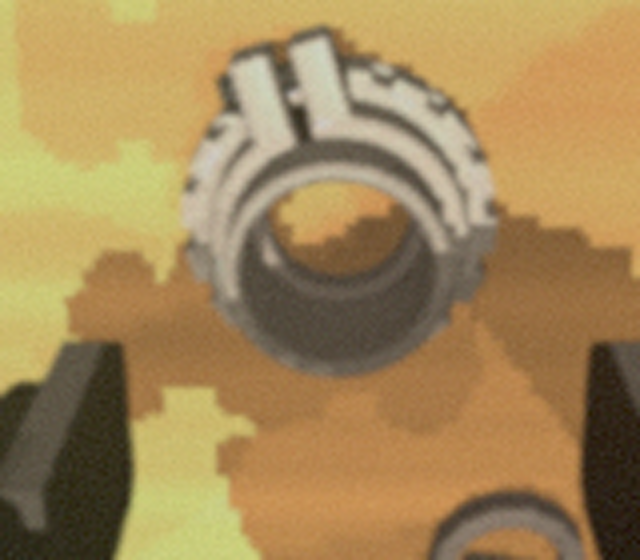

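The spacer's top is centred at about (274,237), between the fingertips at columns 221 and 337. The ears point up and slightly left.

In the tool's units: 0.04 m is 8, 0.03 m is 6.

```bash
echo '[[[0,0,6,0,0,0,0.055],[0,0,8,0,0,0,0.055],[0,0,8,0,0,0,0.055]]]' | python3 steer.py; python3 -c "
from h import *
print(cast(dict(np.load('w2.npz')),(274.5,237.2),.046,True))"
```

```text
time_s: 3.0
ee_pos: [0.47, 0.0676, 0.1149]
tool_rot: [3.142, 0.001, 0.002]
force: [-0.4, 1.0, -0.2]
opening: 0.0551
grasp_force: 0.0
[[0.47084716 0.06800431 0.046     ]]
```

```bash
echo '[[[0,0,1.4,0,0,0,0.055],[0,0,1.4,0,0,0,0.02],[0,0,1.4,0,0,0,0.02],[0,0,1.4,0,0,0,0.02],[0,0,1.4,0,0,0,0.02]]]' | python3 steer.py; echo '[[[0,0,0,0,0,0,0.02],[0,0,-2,0,0,0,0.02],[0,0,-6,0,0,0,0.02],[0,0,-12,0,0,0,0.02]]]' | python3 steer.py; python3 - <<'E'
from h import *
i=ctrl.camera_info('wrist');im=ctrl.read_camera('wrist')[:,:,::-1]
np.savez('w3.npz',**i);cv2.imwrite('pics/w3.png',im)
E
```

```text
time_s: 3.62
ee_pos: [0.4696, 0.0677, 0.1075]
tool_rot: [3.141, 0.001, 0.001]
force: [-1.6, -1.1, 5.8]
opening: 0.0313
grasp_force: 58.9
time_s: 4.12
ee_pos: [0.4691, 0.0677, 0.1677]
tool_rot: [3.141, 0.002, -0.002]
force: [0.6, 0.0, -0.6]
opening: 0.0314
grasp_force: 59.4
```

View pics/w3.png

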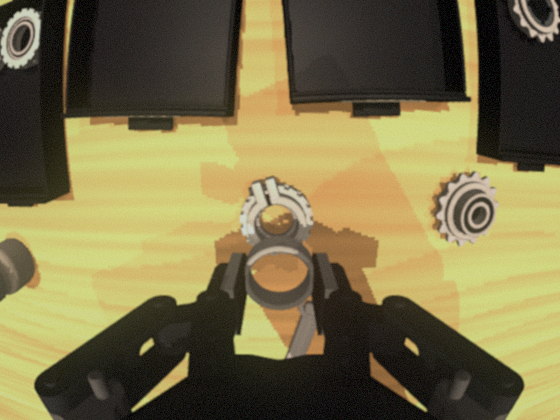

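The spacer is in the grip at (278,272). The collar stayed on the cup at (276,212).

```bash
echo '[[[13.6,76.8,0,0,0,0,0.02],[13.6,76.8,0,0,0,0,0.02],[13.6,76.8,0,0,0,0,0.02],[13.6,76.8,0,0,0,0,0.02],[13.6,76.8,0,0,0,0,0.02],[13.6,76.8,0,0,0,0,0.02],[13.6,76.8,0,0,0,0,0.02],[13.6,76.8,6,0,0,0,0.02],[13.6,76.8,12,0,0,0,0.02],[13.6,76.8,12,0,0,0,0.02]]]' | python3 steer.py; python3 - <<'E'
from h import *
i=ctrl.camera_info('wrist');im=ctrl.read_camera('wrist')[:,:,::-1]
np.savez('w4.npz',**i);cv2.imwrite('pics/w4.png',im)
E
```

```text
time_s: 5.42
ee_pos: [0.5364, -0.3147, 0.1052]
tool_rot: [-3.139, -0.003, 0.006]
force: [0.3, -0.3, 0.7]
opening: 0.031
grasp_force: 59.5
```

View pics/w4.png

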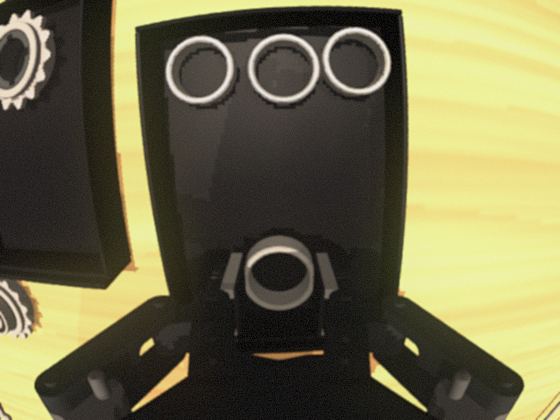

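The spacer hangs centred at (278,272) in the front half of its drawer, with clearance on both sides.

In the tool's units: 0.022 m is 4.4, 0.018 m is 3.6.

```bash
echo '[[[0,0,2,0,0,0,0.02],[0,0,3.6,0,0,0,0.02],[0,0,4.4,0,0,0,0.02],[0,0,4.4,0,0,0,0.02]]]' | python3 steer.py; echo '[[[0,0,0.2,0,0,0,0.02],[0,0,0.4,0,0,0,0.02],[0,0,0.4,0,0,0,0.02]]]' | python3 steer.py
```

```text
time_s: 5.98
ee_pos: [0.5376, -0.3162, 0.0847]
tool_rot: [-3.141, -0.001, 0.001]
force: [-0.7, -0.8, 1.2]
opening: 0.0311
grasp_force: 59.5
time_s: 6.35
ee_pos: [0.5378, -0.3163, 0.0829]
tool_rot: [3.142, 0.001, -0.0]
force: [0.2, -0.2, -0.6]
opening: 0.0308
grasp_force: 59.5
```

In the tool's units: 0.002 m is 0.4, 0.001 m is 0.2.

```bash
echo '[[[0,0,0.2,0,0,0,0.02],[0,0,0.4,0,0,0,0.02],[0,0,0.4,0,0,0,0.02]]]' | python3 steer.py;echo '[[[0,0,0.2,0,0,0,0.02],[0,0,0.2,0,0,0,0.02]]]' | python3 steer.py;echo '[[[0,0,0.2,0,0,0,0.02],[0,0,0.2,0,0,0,0.02]]]' | python3 steer.py
```

```text
time_s: 6.72
ee_pos: [0.5377, -0.3163, 0.0808]
tool_rot: [-3.142, -0.001, 0.0]
force: [1.0, 0.3, -0.8]
opening: 0.0314
grasp_force: 59.5
time_s: 6.98
ee_pos: [0.5377, -0.3162, 0.0798]
tool_rot: [-3.142, -0.001, 0.0]
force: [0.7, -0.3, -0.2]
opening: 0.0315
grasp_force: 59.5
time_s: 7.22
ee_pos: [0.5379, -0.3163, 0.0797]
tool_rot: [3.141, 0.001, -0.0]
force: [-3.4, 0.9, 6.4]
opening: 0.0311
grasp_force: 60.1
```

```bash
echo '[[[0,0,0,0,0,0,0.036],[0,0,0,0,0,0,0.05],[0,0,0,0,0,0,0.05],[0,0,-2,0,0,0,0.05],[0,0,-10,0,0,0,0.05],[0,0,-20,0,0,0,0.05],[-12.2,-46,-20,0,0,0,0.05],[-12.2,-46,-20,0,0,0,0.05],[-12.2,-46,-20,0,0,0,0.05],[-12.2,-46,-20,0,0,0,0.05],[-12.2,-46,-20,0,0,0,0.05],[-12.2,-46,-10,0,0,0,0.05],[-12.2,-46,-10,0,0,0,0.05]]]' | python3 steer.py
python3 - <<'E'
from h import *
i=ctrl.camera_info('wrist');im=ctrl.read_camera('wrist')[:,:,::-1]
np.savez('w5.npz',**i);cv2.imwrite('pics/w5.png',im)
t=ctrl.read_camera('top')[:,:,::-1]
cv2.imwrite('pics/z5.png',np.hstack([cv2.resize(im[150:330,180:380],(480,432),interpolation=cv2.INTER_CUBIC),cv2.resize(t[150:250,385:455],(300,432))]))
E
```

```text
time_s: 8.85
ee_pos: [0.4747, -0.0869, 0.1271]
tool_rot: [-3.141, -0.0, 0.009]
force: [-0.2, 0.3, 0.4]
opening: 0.0499
grasp_force: 0.0
```

View pics/z5.png

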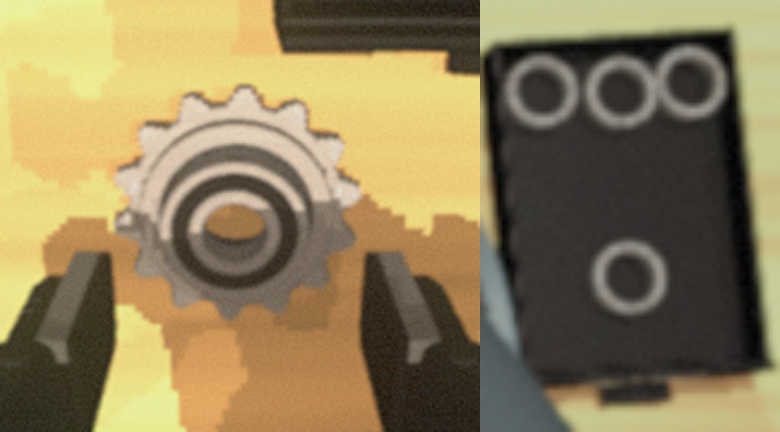

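The spacer lies flat in its drawer. The bearing's centre is at (279,246), midway between the fingers.

```bash
python3 -c "
from h import *
print(cast(dict(np.load('w5.npz')),(278.75,246.3),.031,True), ctrl.sense()['ee_pos'])"; echo '[[[0,0,4,0,0,0,0.05],[0,0,6.4,0,0,0,0.05],[0,0,6.4,0,0,0,0.05]]]' | python3 steer.py
```

```text
[[ 0.47695946 -0.08807206  0.031     ]] [ 0.47689106 -0.08705479  0.12962519]
time_s: 9.32
ee_pos: [0.4767, -0.0866, 0.0971]
tool_rot: [3.141, 0.001, -0.0]
force: [-0.4, -0.8, -1.0]
opening: 0.0499
grasp_force: 0.0
```

```bash
echo '[[[0,0,0.4,0,0,0,0.04],[0,0,0.4,0,0,0,0.02],[0,0,0.4,0,0,0,0.02],[0,0,0.4,0,0,0,0.02],[0,0,0.4,0,0,0,0.02]]]' | python3 steer.py; echo '[[[0,0,-1,0,0,0,0.02],[0,0,-4,0,0,0,0.02],[0,0,-12,0,0,0,0.02]]]' | python3 steer.py; python3 - <<'E'
from h import *
i=ctrl.camera_info('wrist');im=ctrl.read_camera('wrist')[:,:,::-1]
np.savez('w6.npz',**i);cv2.imwrite('pics/w6.png',im)
E
```

```text
time_s: 9.95
ee_pos: [0.477, -0.0864, 0.0958]
tool_rot: [3.141, 0.001, 0.002]
force: [-1.2, 0.1, 5.8]
opening: 0.0319
grasp_force: 58.9
time_s: 10.32
ee_pos: [0.4756, -0.0861, 0.1552]
tool_rot: [-3.141, -0.002, 0.005]
force: [0.7, 1.4, -0.7]
opening: 0.0318
grasp_force: 59.6
```

View pics/w6.png

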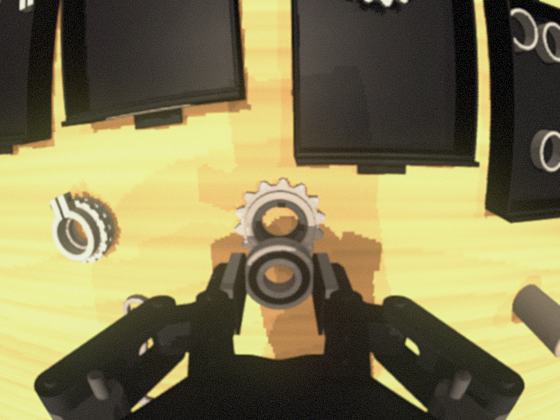

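The bearing is gripped level at (280,272) and the freewheel stands free at (280,213).

In the tool's units: 0.13 m is 26, -0.088 m is -17.6.

```bash
echo '[[[26,-17.6,0,0,0,0,0.02],[26,-17.6,0,0,0,0,0.02],[26,-17.6,0,0,0,0,0.02],[26,-17.6,6,0,0,0,0.02],[26,-17.6,12,0,0,0,0.02],[26,-17.6,14.4,0,0,0,0.02],[26,-17.6,14.4,0,0,0,0.02]]]' | python3 steer.py;echo '[[[0,0,0.4,0,0,0,0.02],[0,0,0.4,0,0,0,0.02]]]' | python3 steer.py
```

```text
time_s: 11.25
ee_pos: [0.6063, 0.0017, 0.083]
tool_rot: [-3.142, -0.001, 0.001]
force: [0.1, -0.1, -0.1]
opening: 0.0319
grasp_force: 59.6
time_s: 11.5
ee_pos: [0.6071, 0.0018, 0.0818]
tool_rot: [-3.142, -0.001, -0.002]
force: [-0.1, 0.7, -0.2]
opening: 0.0316
grasp_force: 59.6
```

In the tool's units: 0.002 m is 0.4, 0.001 m is 0.2.

```bash
echo '[[[0,0,0.2,0,0,0,0.02],[0,0,0.4,0,0,0,0.02],[0,0,0.4,0,0,0,0.02]]]' | python3 steer.py
```

```text
time_s: 11.88
ee_pos: [0.6066, 0.0018, 0.0789]
tool_rot: [3.142, 0.001, 0.0]
force: [0.4, 0.1, 0.7]
opening: 0.0318
grasp_force: 59.7
```

```bash
echo '[[[0,0,0.2,0,0,0,0.02],[0,0,0.2,0,0,0,0.02]]]' | python3 steer.py; echo '[[[0,0,0.1,0,0,0,0.02],[0,0,0.1,0,0,0,0.02]]]' | python3 steer.py
```

```text
time_s: 12.12
ee_pos: [0.6066, 0.0018, 0.0788]
tool_rot: [3.141, 0.001, 0.0]
force: [-3.7, 0.0, 9.7]
opening: 0.0319
grasp_force: 60.7
time_s: 12.38
ee_pos: [0.6066, 0.0018, 0.0788]
tool_rot: [3.141, 0.001, -0.0]
force: [-5.4, 0.0, 13.5]
opening: 0.0315
grasp_force: 61.1
```

In the tool's units: -0.137 m is -27.4, -0.09 m is -18.

```bash
echo '[[[0,0,0,0,0,0,0.036],[0,0,0,0,0,0,0.06],[0,0,0,0,0,0,0.06],[0,0,-2,0,0,0,0.06],[0,0,-10,0,0,0,0.06],[-27.4,-13,-18,0,0,0,0.06],[-27.4,-13,-18,0,0,0,0.06],[-27.4,-13,-18,0,0,0,0.06],[-27.4,-13,-18,0,0,0,0.06],[-27.4,-13,-12,0,0,0,0.06],[-27.4,-13,-12,0,0,0,0.06]]]' | python3 steer.py
python3 - <<'E'
from h import *
i=ctrl.camera_info('wrist');im=ctrl.read_camera('wrist')[:,:,::-1]
np.savez('w7.npz',**i);cv2.imwrite('pics/w7.png',im)
t=ctrl.read_camera('top')[:,:,::-1]
cv2.imwrite('pics/z7.png',np.hstack([cv2.resize(im[150:330,180:380],(480,432),interpolation=cv2.INTER_CUBIC),cv2.resize(t[120:220,235:305],(300,432))]))
p=cast(dict(np.load('w2.npz')),[(261,181.2),(265,205)],.031,True);print(p)
E
```

```text
time_s: 13.75
ee_pos: [0.4692, 0.066, 0.1363]
tool_rot: [3.141, 0.0, -0.004]
force: [-1.2, 0.5, 0.4]
opening: 0.0599
grasp_force: 0.0
[[0.50065714 0.07615891 0.031     ]
 [0.48584758 0.07391313 0.031     ]]
```

View pics/z7.png

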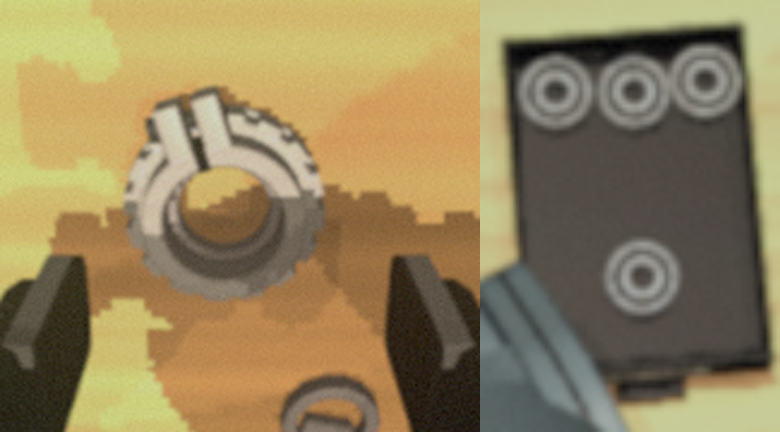

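The bearing lies in its drawer. The collar's ring is centred near (272,238), with its ear tips near (258,191).

```bash
python3 - <<'E'
from h import *
p=cast(dict(np.load('w7.npz')),[(272.5,238.3),(258.3,190.8)],.031,True);print(p,np.arctan2(*(p[1]-p[0])[[1,0]]),ctrl.sense()['ee_pos'])
E
```

```text
[[0.47282268 0.06842107 0.031     ]
 [0.50112204 0.07616481 0.031     ]] 0.2670982674147262 [0.47013588 0.06641909 0.13768236]
```

```bash
echo '[[[0.2,-0.2,0,0,0,-2.7,0.06],[0.2,-0.2,4,0,0,-2.7,0.06],[0.2,-0.2,8.2,0,0,-2.7,0.06],[0.2,-0.2,8.2,0,0,-2.7,0.06]]]' | python3 steer.py; echo '[[[0,0,0,0,0,0,0.045],[0,0,0,0,0,0,0.03],[0,0,0,0,0,0,0.03],[0,0,0,0,0,0,0.03],[0,0,0,0,0,0,0.03]]]' | python3 steer.py
```

```text
time_s: 14.35
ee_pos: [0.4704, 0.0674, 0.0962]
tool_rot: [3.113, 0.423, -0.002]
force: [-0.3, -0.1, 0.3]
opening: 0.0601
grasp_force: 0.0
time_s: 14.98
ee_pos: [0.4713, 0.0678, 0.098]
tool_rot: [3.112, 0.424, 0.003]
force: [-1.4, -1.0, 9.8]
opening: 0.0376
grasp_force: 59.0
```

In the tool's units: -0.06 m is -12, -0.005 m is -1, 0.27 rad is 2.7.

```bash
echo '[[[0,0,-1,0,0,0,0.03],[0,0,-4,0,0,0,0.03],[0,0,-12,0,0,0,0.03],[0,0,-12,0,0,0,0.03],[28.6,-10.8,-12,0,0,2.7,0.03],[28.6,-10.8,-12,0,0,2.7,0.03],[28.6,-10.8,-12,0,0,2.7,0.03],[28.6,-10.8,-8,0,0,2.7,0.03],[28.6,-10.8,-4,0,0,2.7,0.03],[28.6,-10.8,-4,0,0,2.7,0.03]]]' | python3 steer.py; python3 - <<'E'
from h import *
i=ctrl.camera_info('wrist');im=ctrl.read_camera('wrist')[:,:,::-1]
np.savez('w8.npz',**i);cv2.imwrite('pics/w8.png',im)
E
```

```text
time_s: 16.23
ee_pos: [0.5913, 0.1563, 0.1137]
tool_rot: [3.139, 0.0, -0.009]
force: [-0.6, -0.6, -0.1]
opening: 0.0374
grasp_force: 60.2
```

View pics/w8.png

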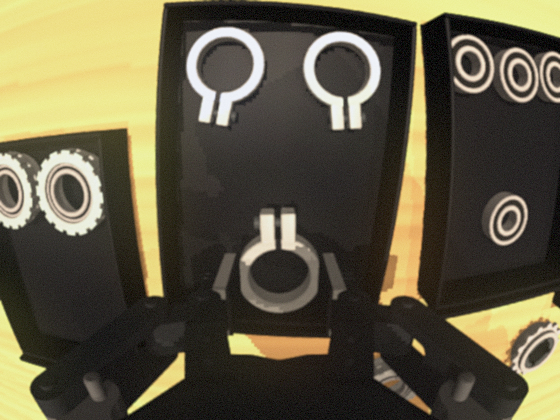

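The collar hangs level at (278,272) inside the front half of its drawer, its ears towards the back at (278,228).

```bash
echo '[[[0,0,3,0,0,0,0.03],[0,0,6,0,0,0,0.03],[0,0,6.4,0,0,0,0.03],[0,0,6.4,0,0,0,0.03]]]' | python3 steer.py; echo '[[[0,0,0.2,0,0,0,0.03],[0,0,0.2,0,0,0,0.03]]]' | python3 steer.py
```

```text
time_s: 16.77
ee_pos: [0.5937, 0.158, 0.0842]
tool_rot: [3.142, 0.001, -0.0]
force: [-0.5, 0.5, -0.8]
opening: 0.0372
grasp_force: 60.2
time_s: 17.02
ee_pos: [0.594, 0.158, 0.0837]
tool_rot: [-3.141, -0.001, -0.001]
force: [-0.1, 0.4, -0.6]
opening: 0.0371
grasp_force: 60.2
```

In the tool's units: 0.002 m is 0.4, 0.001 m is 0.2.

```bash
echo '[[[0,0,0.2,0,0,0,0.03],[0,0,0.4,0,0,0,0.03],[0,0,0.4,0,0,0,0.03]]]' | python3 steer.py; echo '[[[0,0,0.2,0,0,0,0.03],[0,0,0.2,0,0,0,0.03]]]' | python3 steer.py; echo '[[[0,0,0.1,0,0,0,0.03],[0,0,0.1,0,0,0,0.03]]]' | python3 steer.py
```

```text
time_s: 17.4
ee_pos: [0.5938, 0.1579, 0.0813]
tool_rot: [3.142, 0.001, -0.0]
force: [0.5, 0.0, -0.1]
opening: 0.0371
grasp_force: 60.2
time_s: 17.65
ee_pos: [0.5938, 0.158, 0.0811]
tool_rot: [3.141, 0.001, -0.0]
force: [-2.2, -1.1, 7.2]
opening: 0.0375
grasp_force: 61.2
time_s: 17.9
ee_pos: [0.5938, 0.158, 0.081]
tool_rot: [3.141, 0.001, -0.0]
force: [-3.6, -1.8, 10.5]
opening: 0.0373
grasp_force: 61.7
```

In the tool's units: -0.1245 m is -24.9, 0.0915 m is 18.3.

```bash
echo '[[[0,0,0,0,0,0,0.045],[0,0,0,0,0,0,0.06],[0,0,0,0,0,0,0.06],[0,0,-2,0,0,0,0.06],[0,0,-10,0,0,0,0.075],[-24.9,18.3,-14,0,0,0,0.075],[-24.9,18.3,-14,0,0,0,0.075],[-24.9,18.3,-14,0,0,0,0.075],[-24.9,18.3,-10,0,0,0,0.075],[-24.9,18.3,-10,0,0,0,0.075]]]' | python3 steer.py
python3 - <<'E'
from h import *
i=ctrl.camera_info('wrist');im=ctrl.read_camera('wrist')[:,:,::-1]
np.savez('w9.npz',**i);cv2.imwrite('pics/w9.png',im)
t=ctrl.read_camera('top')[:,:,::-1]
cv2.imwrite('pics/z9.png',np.hstack([cv2.resize(im[150:330,180:380],(480,432),interpolation=cv2.INTER_CUBIC),cv2.resize(t[122:222,165:235],(300,432))]))
E
```

```text
time_s: 19.15
ee_pos: [0.4689, 0.0662, 0.1298]
tool_rot: [3.141, 0.001, -0.002]
force: [0.3, -0.8, 0.4]
opening: 0.0746
grasp_force: 0.0
```

View pics/z9.png

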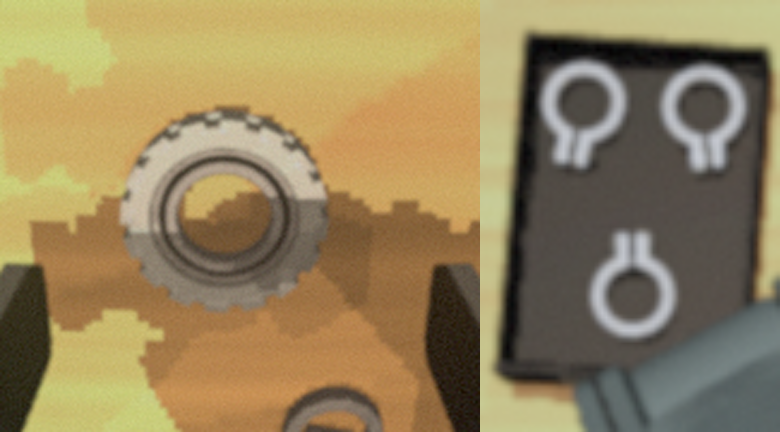

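The collar lies in its drawer. The cup's flange is centred at about (274,238).

```bash
python3 -c "
from h import *
print(cast(dict(np.load('w9.npz')),(273.75,237.9),.02,True),ctrl.sense()['ee_pos'])"; echo '[[[0,-0.2,6,0,0,0,0.075],[0,-0.2,9,0,0,0,0.07],[0,-0.2,10.2,0,0,0,0.07],[0,-0.2,10.2,0,0,0,0.07]]]' | python3 steer.py
```

```text
[[0.47110533 0.06795331 0.02      ]] [0.46991495 0.06677342 0.13046367]
time_s: 19.75
ee_pos: [0.4695, 0.0675, 0.0789]
tool_rot: [3.142, 0.002, -0.0]
force: [-0.9, 0.5, 0.7]
opening: 0.0698
grasp_force: 0.0
```

In the tool's units: -0.07 m is -14, -0.06 m is -12.

```bash
echo '[[[0,0,0,0,0,0,0.055],[0,0,0,0,0,0,0.04],[0,0,0,0,0,0,0.04],[0,0,0,0,0,0,0.04],[0,0,0,0,0,0,0.04]]]' | python3 steer.py; echo '[[[0,0,-1,0,0,0,0.04],[0,0,-4,0,0,0,0.04],[0,0,-12,0,0,0,0.04],[0,0,-14,0,0,0,0.04],[0,0,-14,0,0,0,0.04]]]' | python3 steer.py; python3 - <<'E'
from h import *
i=ctrl.camera_info('wrist');im=ctrl.read_camera('wrist')[:,:,::-1]
np.savez('w10.npz',**i);cv2.imwrite('pics/w10.png',im)
E
```

```text
time_s: 20.38
ee_pos: [0.4699, 0.0675, 0.0801]
tool_rot: [-3.142, -0.001, -0.002]
force: [-2.6, -0.3, 10.6]
opening: 0.0492
grasp_force: 60.2
time_s: 21.0
ee_pos: [0.4698, 0.0672, 0.1497]
tool_rot: [-3.141, -0.001, -0.003]
force: [-0.1, 1.0, -1.6]
opening: 0.0494
grasp_force: 62.3
```

View pics/w10.png

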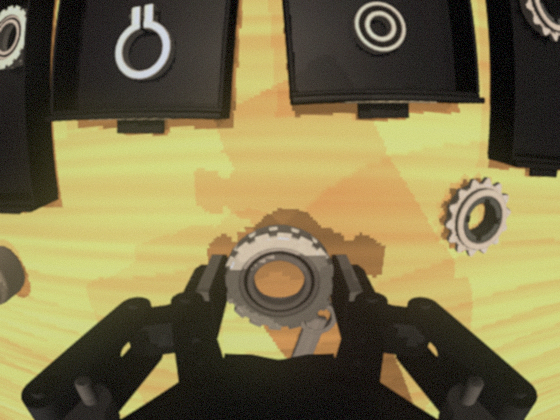

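The cup is held level at (280,278) and the freewheel stands at (477,215). That is all 14 views used, so the rest I check by numbers.

In the tool's units: -0.243 m is -48.6, 0.07 m is 14.

```bash
echo '[[[14,-48.6,0,0,0,0,0.04],[14,-48.6,0,0,0,0,0.04],[14,-48.6,0,0,0,0,0.04],[14,-48.6,0,0,0,0,0.04],[14,-48.6,0,0,0,0,0.04],[14,-48.6,6,0,0,0,0.04],[14,-48.6,11,0,0,0,0.04],[14,-48.6,12.6,0,0,0,0.04],[14,-48.6,12.6,0,0,0,0.04]]]' | python3 steer.py; echo '[[[0,0,0.2,0,0,0,0.04],[0,0,0.4,0,0,0,0.04],[0,0,0.4,0,0,0,0.04]]]' | python3 steer.py
```

```text
time_s: 22.18
ee_pos: [0.5387, 0.3096, 0.0852]
tool_rot: [3.14, 0.001, -0.002]
force: [-0.2, 0.3, -0.0]
opening: 0.0493
grasp_force: 62.6
time_s: 22.55
ee_pos: [0.5393, 0.3104, 0.0841]
tool_rot: [-3.141, -0.001, -0.0]
force: [-0.2, 0.6, -0.5]
opening: 0.0492
grasp_force: 62.5
```

Careful with the scale: shifts go in units of 5 mm and turns go in units of 0.1 rad. That gives: 0.001 m is 0.2.

```bash
echo '[[[0,0,0.2,0,0,0,0.04],[0,0,0.2,0,0,0,0.04]]]' | python3 steer.py; echo '[[[0,0,0.2,0,0,0,0.04],[0,0,0.2,0,0,0,0.04]]]' | python3 steer.py
```

```text
time_s: 22.8
ee_pos: [0.5393, 0.3105, 0.0832]
tool_rot: [-3.141, -0.001, -0.0]
force: [-0.9, 0.1, 2.2]
opening: 0.0492
grasp_force: 63.1
time_s: 23.05
ee_pos: [0.5394, 0.3105, 0.0831]
tool_rot: [3.141, 0.001, 0.001]
force: [-3.0, -2.8, 12.9]
opening: 0.0493
grasp_force: 64.0
```

```bash
echo '[[[0,0,0,0,0,0,0.06],[0,0,0,0,0,0,0.068],[0,0,0,0,0,0,0.068],[0,0,-2,0,0,0,0.068],[0,0,-10,0,0,0,0.085],[0,0,-18,0,0,0,0.085],[-12.7,79.5,-18,0,0,0,0.085],[-12.7,79.5,-18,0,0,0,0.085],[-12.7,79.5,-18,0,0,0,0.085],[-12.7,79.5,-18,0,0,0,0.085],[-12.7,79.5,-18,0,0,0,0.085],[-12.7,79.5,-18,0,0,0,0.085],[-12.7,79.5,-18,0,0,0,0.085],[-12.7,79.5,-12,0,0,0,0.085],[-12.7,79.5,-12,0,0,0,0.085]]]' | python3 steer.py
python3 - <<'E'
from h import *
w=ctrl.camera_info('wrist');im=ctrl.read_camera('wrist')[:,:,::-1]
cv2.imwrite('pics/w11.png',im); s=ctrl.sense()
hsv=cv2.cvtColor(im,cv2.COLOR_BGR2HSV)
m=((hsv[...,1]<75)&(hsv[...,2]>60)).astype(np.uint8); m[:170]=0
m[300:]=0; m=cv2.morphologyEx(m,cv2.MORPH_OPEN,np.ones((3,3)))
cs,_=cv2.findContours(m,cv2.RETR_EXTERNAL,cv2.CHAIN_APPROX_NONE)
for c in cs:
    if cv2.contourArea(c)<600: continue
    p=cast(w,c[:,0,:],.015,True)[:,:2].astype(np.float32)*1000
    print(cv2.boundingRect(c),cv2.minEnclosingCircle(p))
print(s['ee_pos'])
i=ctrl.camera_info('top');t=ctrl.read_camera('top')[:,:,::-1]; cv2.imwrite('pics/t11.png',t)
m=(t.min(2)>110).astype(np.uint8)
for n,a in (('cupdrawer',(165,105,235,155)),):
    y0,x0,y1,x1=a[0],a[1],a[2],a[3]
    cs,_=cv2.findContours(m[y0:y1,x0:x1].copy(),cv2.RETR_EXTERNAL,cv2.CHAIN_APPROX_NONE)
    for c in cs:
        if cv2.contourArea(c)<60: continue
        p=cast(i,c[:,0,:]+[x0,y0],.023)[:,:2].astype(np.float32)*1000
        print(n,cv2.minEnclosingCircle(p))
E
```

```text
time_s: 24.92
ee_pos: [0.4749, -0.0872, 0.1412]
tool_rot: [-3.141, -0.001, 0.004]
force: [-0.5, -0.1, -0.1]
opening: 0.0848
grasp_force: 0.0
(231, 182, 95, 91) ((476.2845764160156, -87.7543716430664), 31.350648880004883)
[ 0.47572843 -0.08676049  0.14203464]
cupdrawer ((538.7719116210938, 310.4783630371094), 27.52457618713379)
cupdrawer ((626.6468505859375, 281.6817321777344), 27.394332885742188)
cupdrawer ((629.1215209960938, 338.52001953125), 27.366050720214844)
```

```bash
echo '[[[0,0.1,8,0,0,0,0.085],[0,0.1,11,0,0,0,0.085],[0,0.1,12.8,0,0,0,0.085],[0,0.1,13.2,0,0,0,0.085],[0,0.1,13.2,0,0,0,0.085]]]' | python3 steer.py; echo '[[[0,0,0,0,0,0,0.065],[0,0,0,0,0,0,0.05],[0,0,0,0,0,0,0.05],[0,0,0,0,0,0,0.05],[0,0,0,0,0,0,0.05]]]' | python3 steer.py
```

```text
time_s: 25.65
ee_pos: [0.4764, -0.0876, 0.0764]
tool_rot: [3.141, 0.001, 0.001]
force: [-0.6, -0.6, -0.0]
opening: 0.085
grasp_force: 0.0
time_s: 26.28
ee_pos: [0.4764, -0.0877, 0.0771]
tool_rot: [3.141, 0.001, 0.001]
force: [-3.2, 0.2, 14.9]
opening: 0.0587
grasp_force: 61.0
```

In the tool's units: -0.075 m is -15, -0.005 m is -1.

```bash
echo '[[[0,0,-1,0,0,0,0.05],[0,0,-3,0,0,0,0.05],[0,0,-8,0,0,0,0.05],[0,0,-15,0,0,0,0.05],[0,0,-15,0,0,0,0.05]]]' | python3 steer.py
python3 - <<'E'
from h import *
w=ctrl.camera_info('wrist');im=ctrl.read_camera('wrist')[:,:,::-1];s=ctrl.sense()
cv2.imwrite('pics/w12.png',im)
hsv=cv2.cvtColor(im,cv2.COLOR_BGR2HSV)
m=((hsv[...,1]<75)&(hsv[...,2]>60)).astype(np.uint8); m[:170]=0; m[350:]=0; m[:,:225]=0;m[:,335:]=0
m=cv2.morphologyEx(m,cv2.MORPH_OPEN,np.ones((3,3)))
cs,_=cv2.findContours(m,cv2.RETR_EXTERNAL,cv2.CHAIN_APPROX_NONE)
for c in cs:
    if cv2.contourArea(c)<600: continue
    p=cast(w,c[:,0,:],s['ee_pos'][2]-.0771+.015,True)[:,:2].astype(np.float32)*1000
    print(cv2.boundingRect(c),cv2.minEnclosingCircle(p),s['ee_pos'])
E
```

```text
time_s: 26.9
ee_pos: [0.4775, -0.088, 0.1532]
tool_rot: [3.141, 0.001, 0.007]
force: [0.7, 0.1, -1.4]
opening: 0.0585
grasp_force: 65.0
(225, 216, 110, 118) ((477.15423583984375, -89.16710662841797), 31.75787925720215) [ 0.47652904 -0.08790691  0.15185207]
```

The freewheel is held at its grasp height: the fitted radius at that height is 31.8 mm, against 31 mm expected.

```bash
echo '[[[19.2,13.8,0,0,0,0,0.05],[19.2,13.8,0,0,0,0,0.05],[19.2,13.8,0,0,0,0,0.05],[19.2,13.8,8,0,0,0,0.05],[19.2,13.8,12,0,0,0,0.05],[19.2,13.8,13.8,0,0,0,0.05],[19.2,13.8,13.8,0,0,0,0.05]]]' | python3 steer.py; echo '[[[0,0,0.2,0,0,0,0.05],[0,0,0.2,0,0,0,0.05]]]' | python3 steer.py
```

```text
time_s: 27.82
ee_pos: [0.5718, -0.1561, 0.0817]
tool_rot: [-3.141, -0.002, 0.001]
force: [-0.6, 0.7, -1.9]
opening: 0.0587
grasp_force: 65.3
time_s: 28.08
ee_pos: [0.5724, -0.1566, 0.0813]
tool_rot: [3.141, 0.001, 0.001]
force: [-0.7, 0.2, -1.8]
opening: 0.0585
grasp_force: 65.3
```

In the tool's units: 0.001 m is 0.2.

```bash
echo '[[[0,0,0.2,0,0,0,0.05],[0,0,0.2,0,0,0,0.05]]]' | python3 steer.py
```

```text
time_s: 28.32
ee_pos: [0.5724, -0.1566, 0.0804]
tool_rot: [3.141, 0.001, 0.001]
force: [-1.4, 0.3, 3.3]
opening: 0.0584
grasp_force: 65.7
```

In the tool's units: 0.0005 m is 0.1, -0.22 m is -44.

```bash
echo '[[[0,0,0.1,0,0,0,0.05],[0,0,0.1,0,0,0,0.05],[0,0,0.1,0,0,0,0.066],[0,0,0.1,0,0,0,0.074],[0,0,0.1,0,0,0,0.074],[0,0,-2,0,0,0,0.074],[0,0,-10,0,0,0,0.074],[0,0,-20,0,0,0,0.074],[0,0,-30,0,0,0,0.074],[-30,-30,-44,0,0,0,0.074],[-30,-30,-44,0,0,0,0.074],[-30,-30,-44,0,0,0,0.074],[-30,-30,-44,0,0,0,0.074],[-30,-30,-44,0,0,0,0.074],[-30,-30,-44,0,0,0,0.074]]]' | python3 steer.py
python3 - <<'E'
from h import *
i=ctrl.camera_info('top');t=ctrl.read_camera('top')[:,:,::-1]; cv2.imwrite('pics/t13.png',t)
m=(t.min(2)>85).astype(np.uint8)
for n,(x,y),z,exp in (('cup',(.5395,.3105),.023,.026),('collar',(.5938,.158),.014,.0205),('bearing',(.6066,.0018),.014,.0175),('fw',(.5724,-.1566),.018,.031),('spacer',(.5378,-.3163),.018,.017)):
    q=i['R']@np.array([x,y,z])+i['t']; q=(i['intrinsics']@q)[:2]/q[2]; u,v=np.round(q).astype(int)
    k=m[v-22:v+19,u-22:u+22].copy()
    cs,_=cv2.findContours(k,cv2.RETR_EXTERNAL,cv2.CHAIN_APPROX_NONE)
    c=max(cs,key=lambda c:-np.linalg.norm(c[:,0].mean(0)-22) if len(c)>12 else -99)
    p=cast(i,c[:,0,:]+[u-22,v-22],z)[:,:2].astype(np.float32)*1000
    print(n,cv2.minEnclosingCircle(p),'exp r',exp)
a=cv2.imread('pics/top0.png'); d=cv2.absdiff(a,t).max(2)
print('bottle diff',(d[270:300,425:460]>40).sum(),'jar diff',(d[255:292,90:128]>40).sum(),ctrl.sense()['force'])
E
```

```text
time_s: 30.2
ee_pos: [0.4224, -0.0072, 0.3003]
tool_rot: [3.141, 0.001, 0.002]
force: [0.7, -0.7, 0.2]
opening: 0.0739
grasp_force: 0.0
cup ((538.6333618164062, 310.65460205078125), 28.335281372070312) exp r 0.026
collar ((599.00634765625, 157.87020874023438), 28.211566925048828) exp r 0.0205
bearing ((606.83056640625, 1.938562273979187), 19.741931915283203) exp r 0.0175
fw ((563.40087890625, -151.46954345703125), 42.87355422973633) exp r 0.031
spacer ((539.2886352539062, -315.8248596191406), 18.716333389282227) exp r 0.017
bottle diff 0 jar diff 0 [0.23827024 0.07330611 0.04571789]
```

```bash
python3 - <<'E'
from h import *
i=ctrl.camera_info('top');t=cv2.imread('pics/t13.png')
for th in (100,115,130):
    m=(t.min(2)>th).astype(np.uint8); m[:175]=0; m[220:]=0; m[:,:325]=0; m[:,370:]=0
    cs,_=cv2.findContours(m,cv2.RETR_EXTERNAL,cv2.CHAIN_APPROX_NONE)
    for c in cs:
        if len(c)<12: continue
        for z in (.018,): print(th,cv2.boundingRect(c),cv2.minEnclosingCircle(cast(i,c[:,0,:],z)[:,:2].astype(np.float32)*1000))
s=ctrl.camera_info('scene');im=ctrl.read_camera('scene')[:,:,::-1]
c=np.array([.5724,-.1566,.018]);q=s['R']@c+s['t'];q=(s['intrinsics']@q)[:2]/q[2];u,v=q.astype(int);print(u,v)
k=(im[v-25:v+25,u-30:u+30].min(2)>75).astype(np.uint8)
cs,_=cv2.findContours(k,cv2.RETR_EXTERNAL,cv2.CHAIN_APPROX_NONE)
for c in cs:
    if len(c)>12: p=cast(s,c[:,0]+[u-30,v-25],.018)[:,:2]*1000; print('scene',p.min(0),p.max(0))
E
```

```text
100 (325, 214, 3, 6) ((533.7064819335938, -112.94436645507812), 5.811838626861572)
100 (328, 208, 9, 12) ((540.2235107421875, -127.19773864746094), 14.0430269241333)
100 (331, 184, 30, 30) ((572.3455810546875, -156.83541870117188), 32.650177001953125)
115 (332, 184, 29, 30) ((572.81201171875, -156.9482421875), 32.03180694580078)
130 (332, 185, 29, 29) ((572.6011352539062, -156.83175659179688), 31.501888275146484)
225 176
scene [539.56042778 -78.58673392] [551.10739927 -63.10045851]
scene [ 629.26418132 -175.11338414] [ 658.35490668 -124.91586028]
scene [ 541.25909634 -187.84138539] [ 600.56282494 -127.46120789]
scene [ 479.60472339 -223.52190803] [ 513.45591866 -139.02108655]
```

```bash
python3 -c "
from rig import ctrl
print(ctrl.finish_job())"
```

```text
the job is handed in; nothing more can be done
None
```

All five parts were set down in the front halves of their own drawers, the same way up as before, with the bottle and jar unmoved in the top camera view; I handed the job in at about 30 s of robot time.

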